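# Stand the fragile amber jar in its holder

## Robot

A 6-joint arm with a two-finger parallel gripper is mounted at the origin on a cart in front of the work surface, level with it; the furniture and walls round the work are solid. World frame = base frame: x ahead of the robot, y to its left, z up, the work surface at z = 0. Lengths are in m, angles in degrees, forces in N, time in s.
With the tool pointing down it reaches from about 0.3 to 0.75 m from the base axis. Payload 8.5 kg.
Tool frame: the origin (TCP) lies at the very end of the fingers, on their centre line; the grasp point (between the pads) lies 19 mm behind it; z points along the fingers, y is the line along which they close (so a half turn about z gives the same grasp; the last joint's range is limited). The gripper opens to 85 mm and grips with 20 to 120 N. Pads are 22 mm wide; open, the fingers measure 114 mm over their backs; the gripper's body (76 mm by 85 mm) begins 54 mm behind the grasp point. The pads swing forward as they close: fully open they stand 13 mm farther back than shut.
Start: joints at [57.737, 21.807, 74.336, -0, 83.858, -12.336], TCP at [0.187, 0.517, 0.231] pointing down, gripper open.
Joint ranges: [-178.18, 178.18], [-50.72, 133.34], [12.68, 142.11], [-81.47, 261.47], [9.98, 163.14], [-165.26, 165.26]. Speed limits (degrees/s): [136.94, 136.94, 180, 180, 180, 180].

## Interface

Orientations are given as a 3x3 rotation matrix whose columns are the frame's x, y, z axes.
In Python, from rig import env, imaging gives the robot as it stands. The module is installed in compiled form; this text tells all that it offers.
- The arm moves only by the tool arm_command, never from a script. Its arguments are lists of equal length, an entry for each row: "turn": the turn, a rotation vector about the tool's x, y, z in units of 5 degrees (1.0 is 5 degrees), a list of three; "xyz": the shift along the tool's x, y, z in units of 50 mm (1.0 is 50 mm), a list of three; "claw": the finger opening in mm, from 0 to 85.4. A call has 1 to 12 rows; each row shifts and turns the commanded pose from where the row before left it, along the tool's axes as they then stand; what a row does not reach is not made up. A row lasts 1/10 s, in which the tool goes at most 50 mm and 8.59 degrees, less where a joint would pass 70% of its speed; a pose out of reach is approached as far as the arm can. A call is refused whole if a number of a shift passes 1 or a number of a turn 1, either way. A call with a gripper value outside its range is refused whole. The fingers move at their own pace and stop on an object; "squeeze" is the grip in N (left out, the last holds). Time passes only in rows, so rows that do not move let the fingers close. It gives the time, the measured TCP pose, the force, the opening and the grip force at its end, in the units of the state.
- env.observe(): the state, without advancing time (a new reading comes with each control period).
- imaging.get_image(name): name is "scene" or "top" or "wrist"; returns (picture, depth): 420x560x3 uint8, blue, green, red; 420x560 float32, m along the optical axis (not along the pixel's ray), 0 where there is no reading.
- imaging.camera_info(name): a dict with "camera_matrix" (3x3 intrinsics, pixels), "rvec" (rotation vector, rad) and "tvec" (3), from world to camera coordinates, as OpenCV has them. Camera axes: x right, y down, z forward; pixel columns grow to the right and rows downward; lengths in m; the calibration is good to about 2 mm. A picture is of the moment at which its call begins: read the wrist's pose just before it. camera_info takes no time and is no camera call; for the wrist camera it gives the pose at the moment of the call.
- env.close_job(): hands the job in; it is judged then, once.
The state is a dict: "time_s": time; "q": joint angles; "qvel": joint speeds; "joint_efforts": joint torques, N m; "position": TCP position; "tool_rot": TCP orientation; "ft_force": force on the tool from outside, world axes, zero at the start; "wrist_torque": the same for the moment, N m; "grip_width": finger opening in m; "gripper_force": force on a finger pad.
Only numpy, scipy, OpenCV 4.12 (cv2) and the standard library are available. Lean on these libraries where they do the work, as an engineer would, in place of code of your own. Each camera call takes 0.05 s, during which the arm holds its last target. There are 200 camera calls.

## Task

Pick up the amber glass paint jar and stand it upright in the round recess of the wooden jar holder, then let go of it. Its glass is thin and cracks easily, so grip it only lightly (8 N is plenty, 20 N cracks it) and set it down softly instead of dropping it; leave the green and the clear jar standing where they are.

Things in the scene. Friction and masses are not known exactly. Their poses are not given: they have to be found in the camera images.
- amber_jar: Closed jar of thin amber (orange-brown) glass, small black screw cap, upright, 120 g, 90 mm tall: glass 56 mm across up to 62 mm, cap 41 mm across from 72 to 90 mm up. Origin: centre of its underside, z up. Grip the glass 45 mm up with 5 to 10 N per finger; a finger's squeeze of 20 N, over 30 N against the holder, or a fall of more than about 12 mm cracks it.
- green_jar: The same jar in green glass, same sizes and cap; to be left alone. Origin at the centre of its underside.
- clear_jar: The same jar in clear, colourless glass, same sizes and cap; to be left alone. Origin at the centre of its underside.
- jar_holder: Light wooden block fixed to the bench, 120 x 120 mm, 36 mm high, with one open round recess in the middle of its top: 80 mm across, 16 mm deep, cork on its floor. Origin: centre of the block's underside; the recess is centred over it, floor 20 mm and rim 36 mm above it; z up, x and y along the block's sides.

How it is judged (in metres and radians):
At the end, for the whole second after the job is handed in: The amber jar stands on the floor of the holder's recess (underside within 6 mm of it in height, axis within 15 mm of the recess's centre), upright within 10 degrees, let go and at rest; the green and the clear jar are within 20 mm of where they stood (horizontal distance between amber_jar and jar_holder below 0.015 m and z of amber_jar in the frame of jar_holder between 0.015 and 0.026 m and angle between amber_jar's own z axis and vertical below 0.17 rad and linear speed of amber_jar below 0.02 m/s and distance of each of green_jar, clear_jar from where it was at the start of the episode below 0.02 m); the robot touches nothing.
It fails at once if the amber jar is squeezed too hard (contact force between the fingers and amber_jar above 40 N).
It fails at once if the amber jar strikes or is pressed on the holder with more than 30 N (contact force between amber_jar and jar_holder above 30 N).
It fails at once if the amber jar is dropped (from more than about 12 mm) (contact force between the fingers and amber_jar below 0.1 N and linear speed of amber_jar above 0.5 m/s).
It fails at once if the green jar is pushed away or knocked over (distance of green_jar from where it was at the start of the episode above 0.02 m or angle between green_jar's own z axis and vertical above 0.3 rad).
It fails at once if the clear jar is pushed away or knocked over (distance of clear_jar from where it was at the start of the episode above 0.02 m or angle between clear_jar's own z axis and vertical above 0.3 rad).
It also fails if it takes over 45 s, if anything falls off the work surface, if the arm or the gripper's body presses on something with over 40 N, if the wrist force passes 120 N, or if a joint passes its speed limit or range.

## Working session

There is one attempt and no reset: what is moved stays moved. The work goes in short steps, Python scripts to look and compute and a tool call to move; the robot and the scene stay as the last step left them, time stands still between calls to the robot, and variables do not carry over. Pictures are saved under pics/ and viewed, at most 10 in all, crops included, and the job is handed in when it is done.

Besides the shell and the picture viewer there is one more tool, called after ">>>" as name(argument=value, ...), one argument or row to a line, values as JSON. arm_command: Moves the arm, as the interface text tells. Its arguments: {"type":"object","properties":{"turn":{"type":"array"},"xyz":{"type":"array"},"claw":{"type":"array"},"squeeze":{"type":"number"}},"required":["turn","xyz","claw"]}

```bash
mkdir -p pics; cat > h.py <<'E'
import numpy as np, cv2
from rig import env, imaging
def cam(n):
    c=imaging.camera_info(n); K=np.array(c["camera_matrix"],float); R=cv2.Rodrigues(np.array(c["rvec"],float))[0]; t=np.array(c["tvec"],float).ravel()
    return K,R,t
def ray(n,u,v,z):
    K,R,t=cam(n); o=-R.T@t; d=R.T@np.linalg.inv(K)@np.array([u,v,1.]); return o+d*(z-o[2])/d[2]
def cloud(n,dep):
    K,R,t=cam(n); v,u=np.mgrid[:dep.shape[0],:dep.shape[1]]
    p=np.stack([(u-K[0,2])/K[0,0]*dep,(v-K[1,2])/K[1,1]*dep,dep],-1)
    return (p-t)@R
def get(n,save=None):
    im,d=imaging.get_image(n)
    im=np.ascontiguousarray(im)
    if save: cv2.imwrite(f"pics/{save}.png",im); np.save(f"pics/{save}.npy",d)
    return im,d
E
python3 - <<'E'
from h import *
a,_=get("scene","s0"); b,_=get("top","t0")
s=env.observe(); print(s["time_s"],s["tool_rot"],s["position"],s["gripper_force"],s["grip_width"])
for n in("scene","top"):
    K,R,t=cam(n);print(n,-R.T@t,K[0,0])
E
```

```text
0.1 [[-9.40109070e-01  3.40873002e-01 -7.30222626e-04]
 [ 3.40873657e-01  9.40108414e-01 -1.14923967e-03]
 [ 2.94743658e-04 -1.32932429e-03 -9.99999073e-01]] [0.18733656 0.51683051 0.23074981] 0.0 0.08553397098622927
scene [-0.16234379 -0.55535592  0.52915668] 431.6238551163825
top [ 0.4325744  -0.0257705   0.96751462] 456.05498870502095
```

View pics/s0.png

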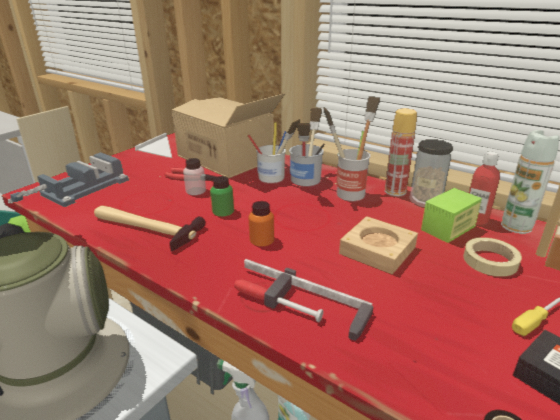

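View pics/t0.png

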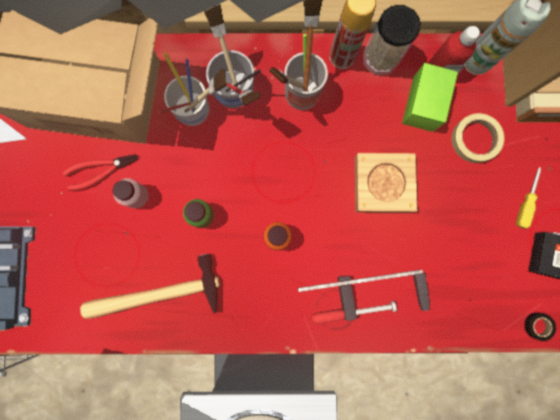

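The scene shows the amber jar at scene (262,225), top (278,236); green at top (198,213), clear at top (130,193), and the holder at top (387,182). Now I'll measure them.

```bash
python3 - <<'E'
from h import *
im=cv2.imread("pics/t0.png"); d=np.load("pics/t0.npy"); P=cloud("top",d)
hsv=cv2.cvtColor(im,cv2.COLOR_BGR2HSV)
for nm,u,v in(("amber",278,236),("green",198,213),("clear",130,193)):
    w=np.s_[v-16:v+17,u-20:u+21]; p=P[w][d[w]>0]; cap=p[p[:,2]>0.08]
    m=(P[w][...,2]>0.08).astype(np.uint8); c=max(cv2.findContours(m,0,2)[0],key=cv2.contourArea)
    (cx,cy),r=cv2.minEnclosingCircle(c)
    q=ray("top",cx+u-20,cy+v-16,.09)
    print(nm,"cap pts",len(cap),cap.mean(0),np.ptp(cap[:,:2],axis=0),np.median(cap[:,2]),"ray",q)
m=((P[...,2]>.025)&(P[...,2]<.05)).astype(np.uint8); m[:, :340]=0;m[:,435:]=0;m[:140]=0;m[225:]=0
c=max(cv2.findContours(m,0,2)[0],key=cv2.contourArea); b=cv2.minAreaRect(c)
print(b, ray("top",*b[0],.036), np.median(P[m>0][:,2]),[ray("top",*x,.036)[:2] for x in cv2.boxPoints(b)])
w=(P[...,2]>.012)&(P[...,2]<.027); w[:,:365]=0;w[:,410:]=0;w[:160]=0;w[204:]=0
q=P[w];print("recess",len(q),q.mean(0),np.ptp(q,axis=0), (q.max(0)+q.min(0))/2)
# second view check
for u,v in((262,209),):print("scene amber cap",ray("scene",u,v,.09))
print("bench z",np.median(P[290:340,240:290,2]))
E
```

```text
amber cap pts 312 [ 0.47138802 -0.03892069  0.08936336] [0.03672564 0.03664204] 0.08929865312231083 ray [ 0.47126561 -0.03899025  0.09      ]
green cap pts 321 [0.51818801 0.12123593 0.08906826] [0.03729171 0.03841249] 0.08930079477910335 ray [0.51766173 0.12115555 0.09      ]
clear cap pts 328 [0.56006478 0.26127499 0.08908227] [0.03689304 0.03820962] 0.08932543255333311 ray [0.55936219 0.26113973 0.09      ]
((386.0, 182.5), (57.0, 60.0), 90.0) [ 0.58237733 -0.26567459  0.036     ] 0.03532813324376733 [array([ 0.64260454, -0.20495851]), array([ 0.64231406, -0.33016221]), array([ 0.52294464, -0.3255897 ]), array([ 0.5233155 , -0.20212828])]
recess 1080 [ 0.58508487 -0.2690074   0.0203131 ] [0.07808906 0.07715884 0.01264862] [ 0.58456215 -0.2678691   0.02047337]
scene amber cap [ 0.45518661 -0.05706082  0.09      ]
bench z -0.0007080019544664327
```

>>> arm_command(
  turn=[
    [0, 0, 0],
    [0, 0, 0],
    [0, 0, 0],
    [0, 0, 0],
    [0, 0, 0],
    [0, 0, 0],
    [0, 0, 0],
    [0, 0, 0],
    [0, 0, 0],
    [0, 0, 0],
    [0, 0, 0],
    [0, 0, 0],
  ],
  xyz=[
    [-0.65, -0.6, 0.04],
    [-0.65, -0.6, 0.04],
    [-0.65, -0.6, 0.04],
    [-0.65, -0.6, 0.04],
    [-0.65, -0.6, 0.04],
    [-0.65, -0.6, 0.04],
    [-0.65, -0.6, 0.04],
    [-0.65, -0.6, 0.04],
    [-0.65, -0.6, 0.04],
    [-0.65, -0.6, 0.04],
    [-0.65, -0.6, 0.04],
    [-0.65, -0.6, 0.04],
  ],
  claw=[85, 85, 85, 85, 85, 85, 85, 85, 85, 85, 85, 85],
  squeeze=8,
)

```text
time_s: 1.3
position: [0.4318, 0.0439, 0.2071]
tool_rot: [[-0.94, 0.341, -0.0], [0.341, 0.94, 0.0], [0.0, 0.0, -1.0]]
ft_force: [0.5, 1.2, 0.2]
grip_width: 0.085
gripper_force: 0.0
```

```bash
python3 - <<'E'
from h import *
im,d=get("wrist","w0"); s=env.observe(); P=cloud("wrist",d)
K,R,t=cam("wrist"); print(s["position"],"cam",-R.T@t)
m=((P[...,2]>.083)&(P[...,2]<.096)&(d>0)&(np.hypot(P[...,0]-.471,P[...,1]+.039)<.05)).astype(np.uint8)
c=cv2.findContours(m,0,2)[0]
if c:
    c=max(c,key=cv2.contourArea);(x,y),r=cv2.minEnclosingCircle(c);q=P[m>0]
    print(x,y,r,ray("wrist",x,y,.09),(q.max(0)+q.min(0))/2,np.ptp(q,axis=0),q.mean(0),np.median(q[:,2]))
p=np.array([.4713,-.039,.2]); print("go, tool units",np.array(s["tool_rot"]).T@(p-s["position"])/.05)
E
```

```text
[0.43482594 0.03917834 0.20678145] cam [0.36761743 0.06463291 0.34876186]
197.5679473876953 283.3067932128906 23.721416473388672 [ 0.47233738 -0.04194853  0.09      ] [ 0.47400002 -0.04368713  0.08718551] [0.03818483 0.0384224  0.00828375] [ 0.47298486 -0.04251103  0.08897921] 0.08920569378716053
go, tool units [-1.22295433 -1.21657409  0.14003446]
```

View pics/w0.png

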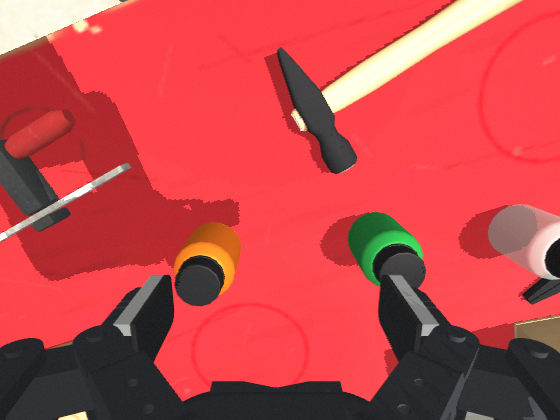

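The wrist view shows the amber cap at (198,283) and the green cap at (404,266), between and beyond the open fingers. Both views agree within 3 mm. I'll move above the amber jar and look again.

>>> arm_command(
  turn=[
    [0, 0, 0],
    [0, 0, 0],
    [0, 0, 0],
    [0, 0, 0],
  ],
  xyz=[
    [-0.6, -0.6, 0.2],
    [-0.6, -0.6, 0.2],
    [0, 0, 0.2],
    [0, 0, 0],
  ],
  claw=[85, 85, 85, 85],
)

```text
time_s: 1.75
position: [0.4666, -0.0314, 0.1759]
tool_rot: [[-0.94, 0.342, -0.003], [0.342, 0.94, 0.001], [0.004, 0.0, -1.0]]
ft_force: [-0.0, 0.0, 0.1]
grip_width: 0.0849
gripper_force: 0.0
```

```bash
python3 - <<'E'
from h import *
im,d=get("wrist","w1"); s=env.observe(); P=cloud("wrist",d)
m=((P[...,2]>.086)&(P[...,2]<.096)&(d>0)&(np.hypot(P[...,0]-.471,P[...,1]+.039)<.04)).astype(np.uint8)
c=max(cv2.findContours(m,0,2)[0],key=cv2.contourArea);(x,y),r=cv2.minEnclosingCircle(c);q=P[m>0]
print(x,y,r,ray("wrist",x,y,.09),(q.max(0)+q.min(0))/2,np.ptp(q,axis=0),q.mean(0))
print(s["position"]);p=np.r_[q.mean(0)[:2],.028]; print("go, tool units",np.array(s["tool_rot"]).T@(p-s["position"])/.05)
E
```

```text
267.26922607421875 229.5 27.76310157775879 [ 0.47070531 -0.03763814  0.09      ] [ 0.47132772 -0.03819512  0.08938784] [0.03822895 0.03832908 0.00656413] [ 0.47070513 -0.03769405  0.09023255]
[ 0.46669221 -0.03073662  0.17675799]
go, tool units [-0.12969702 -0.10377737  2.97485937]
```

View pics/w1.png

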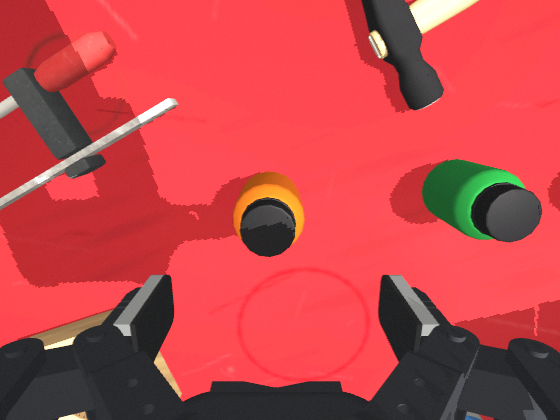

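Amber cap at (268,228), centred laterally between the fingers, with the green jar at (505,212) clear of them. Descending.

>>> arm_command(
  turn=[
    [0, 0, 0],
    [0, 0, 0],
    [0, 0, 0],
    [0, 0, 0],
    [0, 0, 0],
    [0, 0, 0],
    [0, 0, 0],
    [0, 0, 0],
    [0, 0, 0],
    [0, 0, 0],
  ],
  xyz=[
    [-0.14, -0.12, 0],
    [0, 0, 0.35],
    [0, 0, 0.35],
    [0, 0, 0.35],
    [0, 0, 0.35],
    [0, 0, 0.35],
    [0, 0, 0.35],
    [0, 0, 0.35],
    [0, 0, 0.35],
    [0, 0, 0],
  ],
  claw=[85, 85, 85, 85, 85, 85, 85, 85, 85, 85],
)

```text
time_s: 2.8
position: [0.4714, -0.0386, 0.0364]
tool_rot: [[-0.941, 0.34, -0.002], [0.34, 0.941, 0.001], [0.002, -0.0, -1.0]]
ft_force: [-0.3, -0.0, 0.6]
grip_width: 0.0849
gripper_force: 0.0
```

```bash
python3 - <<'E'
from h import *
im,d=get("wrist","w2"); s=env.observe(); print(s["position"],s["ft_force"])
E
```

```text
[ 0.47194544 -0.0388208   0.0374379 ] [ 0.15066285  0.1841231  -0.28715146]
```

View pics/w2.png

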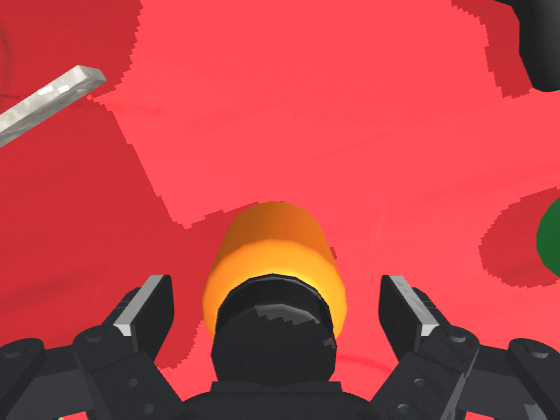

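The jar sits between the pads (glass from 203 to 346, pads at 172 and 380), centred. I'll lower another 10 mm and close to just short of contact.

>>> arm_command(
  turn=[
    [0, 0, 0],
    [0, 0, 0],
    [0, 0, 0],
    [0, 0, 0],
    [0, 0, 0],
    [0, 0, 0],
  ],
  xyz=[
    [0, 0, 0.1],
    [0, 0, 0.1],
    [0, 0, 0],
    [0, 0, 0],
    [0, 0, 0],
    [0, 0, 0],
  ],
  claw=[85, 85, 70, 64, 60, 60],
  squeeze=8,
)

```text
time_s: 3.45
position: [0.472, -0.0393, 0.0275]
tool_rot: [[-0.94, 0.341, 0.0], [0.341, 0.94, -0.0], [-0.0, -0.0, -1.0]]
ft_force: [-0.0, -0.0, -0.0]
grip_width: 0.0598
gripper_force: 0.0
```

>>> arm_command(
  turn=[
    [0, 0, 0],
    [0, 0, 0],
    [0, 0, 0],
    [0, 0, 0],
    [0, 0, 0],
  ],
  xyz=[
    [0, 0, 0],
    [0, 0, 0],
    [0, 0, 0],
    [0, 0, 0],
    [0, 0, 0],
  ],
  claw=[58.5, 57.5, 56.5, 56, 55.7],
)

```text
time_s: 3.95
position: [0.4719, -0.0393, 0.0275]
tool_rot: [[-0.94, 0.341, 0.0], [0.341, 0.94, -0.0], [-0.0, -0.0, -1.0]]
ft_force: [-0.4, -1.6, 3.9]
grip_width: 0.0556
gripper_force: 12.2
```

>>> arm_command(
  turn=[
    [0, 0, 0],
    [0, 0, 0],
  ],
  xyz=[
    [0, 0, 0],
    [0, 0, 0],
  ],
  claw=[55.8, 55.8],
)

```text
time_s: 4.15
position: [0.4719, -0.0393, 0.0275]
tool_rot: [[-0.94, 0.341, 0.0], [0.341, 0.94, -0.0], [-0.0, -0.0, -1.0]]
ft_force: [-1.2, -1.8, 4.5]
grip_width: 0.056
gripper_force: 12.3
```

>>> arm_command(
  turn=[
    [0, 0, 0],
    [0, 0, 0],
  ],
  xyz=[
    [0, 0, 0],
    [0, 0, 0],
  ],
  claw=[56.1, 56.1],
)

```text
time_s: 4.35
position: [0.4719, -0.0393, 0.0274]
tool_rot: [[-0.94, 0.341, 0.0], [0.341, 0.94, -0.0], [-0.0, -0.0, -1.0]]
ft_force: [-2.4, -2.3, 5.3]
grip_width: 0.0561
gripper_force: 6.9
```

>>> arm_command(
  turn=[
    [0, 0, 0],
    [0, 0, 0],
    [0, 0, 0],
    [0, 0, 0],
  ],
  xyz=[
    [0, 0, -0.1],
    [0, 0, -0.15],
    [0, 0, -0.2],
    [0, 0, 0],
  ],
  claw=[56.1, 56.1, 56.1, 56.1],
)

```text
time_s: 4.75
position: [0.4726, -0.0393, 0.0512]
tool_rot: [[-0.94, 0.341, 0.003], [0.341, 0.94, -0.001], [-0.003, 0.0, -1.0]]
ft_force: [0.6, -0.4, -3.0]
grip_width: 0.0564
gripper_force: 6.5
```

```bash
cat > jar.py <<'E'
from h import *
def jar(name):
    im,d=get("top"); s=env.observe(); P=cloud("top",d)
    im,d=get("wrist",name); s=env.observe(); P=cloud("wrist",d); hsv=cv2.cvtColor(im,cv2.COLOR_BGR2HSV)
    m=(hsv[...,0]>8)&(hsv[...,0]<22)&(hsv[...,1]>150)&(hsv[...,2]>80)&(np.hypot(P[...,0]-s["position"][0],P[...,1]-s["position"][1])<.06); q=P[m]
    print("amber pts",len(q),"z pct",np.percentile(q[:,2],[1,50,99]),"pos",s["position"],"ft",s["ft_force"],s["gripper_force"],s["grip_width"])
    return im,P,s
if __name__=="__main__":
    import sys; im,P,s=jar(sys.argv[1])
    h=np.array([.5835,-.267,.12]); print("to holder, units",np.array(s["tool_rot"]).T@(h-s["position"])/.05)
E
python3 jar.py w3
```

```text
amber pts 10882 z pct [0.028292   0.08483555 0.09442197] pos [ 0.47198632 -0.03916736  0.05010059] ft [ 0.64592298 -0.74266588 -1.51645366] 6.540551339567173 0.055932735874336
to holder, units [-3.65046433 -3.52391409 -1.39560566]
```

>>> arm_command(
  turn=[
    [0, 0, 0],
    [0, 0, 0],
    [0, 0, 0],
    [0, 0, 0],
    [0, 0, 0],
    [0, 0, 0],
    [0, 0, 0],
    [0, 0, 0],
    [0, 0, 0],
    [0, 0, 0],
  ],
  xyz=[
    [0, 0, -0.2],
    [0, 0, -0.3],
    [0, 0, -0.3],
    [-0.1, -0.1, -0.2],
    [-0.2, -0.2, -0.1],
    [-0.3, -0.3, 0],
    [-0.35, -0.35, 0],
    [-0.35, -0.35, 0],
    [-0.35, -0.35, 0],
    [-0.35, -0.35, 0],
  ],
  claw=[56.1, 56.1, 56.1, 56.1, 56.1, 56.1, 56.1, 56.1, 56.1, 56.1],
)

```text
time_s: 5.85
position: [0.5322, -0.169, 0.1046]
tool_rot: [[-0.94, 0.341, -0.001], [0.341, 0.94, 0.0], [0.001, 0.0, -1.0]]
ft_force: [0.0, -0.1, -1.5]
grip_width: 0.0561
gripper_force: 6.5
```

>>> arm_command(
  turn=[
    [0, 0, 0],
    [0, 0, 0],
    [0, 0, 0],
    [0, 0, 0],
    [0, 0, 0],
    [0, 0, 0],
    [0, 0, 0],
    [0, 0, 0],
  ],
  xyz=[
    [-0.35, -0.35, 0],
    [-0.35, -0.35, 0],
    [-0.35, -0.3, 0],
    [-0.3, -0.25, 0],
    [-0.2, -0.2, 0],
    [-0.1, -0.1, 0],
    [0, 0, 0],
    [0, 0, 0],
  ],
  claw=[56.1, 56.1, 56.1, 56.1, 56.1, 56.1, 56.1, 56.1],
)

```text
time_s: 6.65
position: [0.5826, -0.268, 0.1046]
tool_rot: [[-0.94, 0.341, -0.001], [0.341, 0.94, 0.001], [0.001, 0.0, -1.0]]
ft_force: [-0.3, -0.1, -0.6]
grip_width: 0.0566
gripper_force: 6.5
```

```bash
python3 jar.py w4; python3 - <<'E'
from h import *
a,da=get("top","t1"); b,_=get("scene","s1")
im=np.vstack([np.hstack([a[90:300,300:500],b[130:340,300:500]])]); cv2.imwrite("pics/c1.png",cv2.resize(im,None,fx=2,fy=2))
E
```

```text
amber pts 11359 z pct [0.08156429 0.13997026 0.14872576] pos [ 0.58273497 -0.26765989  0.10489411] ft [ 0.41827272 -0.66574338 -1.74181785] 6.540788262791466 0.05622695009712732
to holder, units [-0.00977078  0.01767301 -0.30211864]
```

View pics/w4.png

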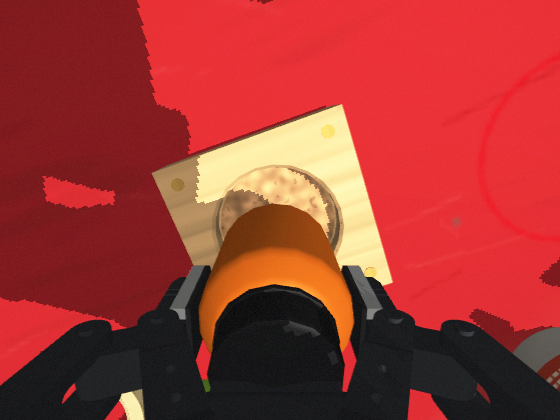

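View pics/c1.png

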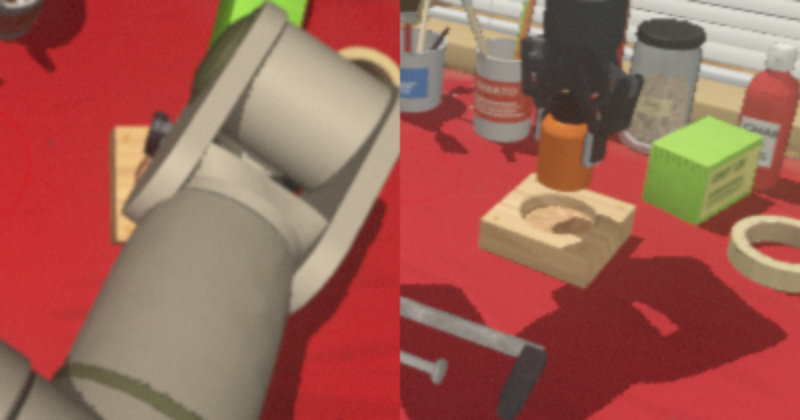

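The wrist view shows the jar held upright over the holder, with block corners at (343,105), (153,172) and (392,283). The scene view shows it hanging over the recess. I'll check the centre from the corners.

```bash
python3 - <<'E'
from h import *
c=[ray("wrist",u,v,.036) for u,v in((343,105),(153,172),(392,283))]; print(c,(c[1]+c[2])/2,np.linalg.norm(c[0]-c[1]),np.linalg.norm(c[0]-c[2]))
s=env.observe();print(s["position"],np.array(s["tool_rot"]).T@(np.r_[.583,-.267,.0475]-s["position"])/.05)
E
```

```text
[array([ 0.52563294, -0.20529479,  0.036     ]), array([ 0.52360149, -0.32445704,  0.036     ]), array([ 0.64496093, -0.20729058,  0.036     ])] [ 0.58428121 -0.26587381  0.036     ] 0.11917956566754014 0.11934467190411702
[ 0.58286164 -0.2677435   0.10500318] [0.00237365 0.0148715  1.15006437]
```

The centre is (0.584,-0.266), within 2 mm of the jar's axis. Descending to about 5 mm above the floor.

>>> arm_command(
  turn=[
    [0, 0, 0],
    [0, 0, 0],
    [0, 0, 0],
    [0, 0, 0],
    [0, 0, 0],
    [0, 0, 0],
    [0, 0, 0],
    [0, 0, 0],
  ],
  xyz=[
    [-0.02, 0.03, 0.1],
    [0, 0, 0.2],
    [0, 0, 0.2],
    [0, 0, 0.2],
    [0, 0, 0.2],
    [0, 0, 0.1],
    [0, 0, 0.05],
    [0, 0, 0],
  ],
  claw=[56.1, 56.1, 56.1, 56.1, 56.1, 56.1, 56.1, 56.1],
)

```text
time_s: 7.65
position: [0.5844, -0.2672, 0.0521]
tool_rot: [[-0.94, 0.341, -0.0], [0.341, 0.94, 0.0], [0.0, 0.0, -1.0]]
ft_force: [-0.1, -1.0, -2.1]
grip_width: 0.0565
gripper_force: 6.5
```

>>> arm_command(
  turn=[
    [0, 0, 0],
    [0, 0, 0],
    [0, 0, 0],
    [0, 0, 0],
  ],
  xyz=[
    [0, 0, 0.02],
    [0, 0, 0.02],
    [0, 0, 0.02],
    [0, 0, 0],
  ],
  claw=[56.1, 56.1, 56.1, 56.1],
)

```text
time_s: 8.05
position: [0.5844, -0.2672, 0.0493]
tool_rot: [[-0.94, 0.341, 0.0], [0.341, 0.94, -0.0], [-0.0, -0.0, -1.0]]
ft_force: [-0.4, 0.1, -1.7]
grip_width: 0.0561
gripper_force: 6.5
```

>>> arm_command(
  turn=[
    [0, 0, 0],
    [0, 0, 0],
    [0, 0, 0],
    [0, 0, 0],
  ],
  xyz=[
    [0, 0, 0.01],
    [0, 0, 0.01],
    [0, 0, 0.01],
    [0, 0, 0],
  ],
  claw=[56.1, 56.1, 56.1, 56.1],
)

```text
time_s: 8.45
position: [0.5844, -0.2672, 0.0477]
tool_rot: [[-0.94, 0.341, -0.0], [0.341, 0.94, 0.0], [0.0, 0.0, -1.0]]
ft_force: [0.7, -0.3, -2.6]
grip_width: 0.0561
gripper_force: 6.5
```

>>> arm_command(
  turn=[
    [0, 0, 0],
    [0, 0, 0],
    [0, 0, 0],
  ],
  xyz=[
    [0, 0, 0.01],
    [0, 0, 0.01],
    [0, 0, 0],
  ],
  claw=[56.1, 56.1, 56.1],
)

```text
time_s: 8.75
position: [0.5845, -0.2672, 0.0475]
tool_rot: [[-0.94, 0.341, 0.0], [0.341, 0.94, -0.0], [-0.001, -0.0, -1.0]]
ft_force: [-2.2, 1.3, 4.7]
grip_width: 0.0557
gripper_force: 6.9
```

The wrist force went from about -2 to +4.7 N at TCP z 47.5 mm, as expected, so the jar is standing on the floor. Opening gently.

>>> arm_command(
  turn=[
    [0, 0, 0],
    [0, 0, 0],
    [0, 0, 0],
    [0, 0, 0],
    [0, 0, 0],
    [0, 0, 0],
  ],
  xyz=[
    [0, 0, 0],
    [0, 0, 0],
    [0, 0, 0],
    [0, 0, 0],
    [0, 0, 0],
    [0, 0, 0],
  ],
  claw=[56.5, 57.5, 60, 68, 80, 80],
)

```text
time_s: 9.35
position: [0.5844, -0.2672, 0.0468]
tool_rot: [[-0.94, 0.341, -0.0], [0.341, 0.94, -0.0], [0.0, -0.0, -1.0]]
ft_force: [0.1, -0.3, 0.5]
grip_width: 0.0799
gripper_force: 0.0
```

>>> arm_command(
  turn=[
    [0, 0, 0],
    [0, 0, 0],
    [0, 0, 0],
    [0, 0, 0],
    [0, 0, 0],
    [0, 0, 0],
    [0, 0, 0],
    [0, 0, 0],
    [0, 0, 0],
    [0, 0, 0],
  ],
  xyz=[
    [0, 0, -0.1],
    [0, 0, -0.2],
    [0, 0, -0.3],
    [0, 0, -0.4],
    [0, 0, -0.5],
    [0, 0, -0.5],
    [0, 0, -0.5],
    [0, 0, -0.4],
    [0, 0, -0.2],
    [0, 0, 0],
  ],
  claw=[80, 80, 80, 80, 80, 80, 80, 80, 80, 80],
)

```text
time_s: 10.35
position: [0.5847, -0.2674, 0.2035]
tool_rot: [[-0.94, 0.341, 0.002], [0.341, 0.94, -0.002], [-0.003, -0.001, -1.0]]
ft_force: [0.2, 0.9, 0.2]
grip_width: 0.0801
gripper_force: 0.0
```

```bash
python3 - <<'E'
from h import *
s=env.observe(); print(s["time_s"],s["position"],s["gripper_force"])
im,d=get("wrist","w5"); P=cloud("wrist",d); b,_=get("scene","s2")
m=(abs(P[...,2]-.11)<.01)&(d>0)&(np.hypot(P[...,0]-.584,P[...,1]+.267)<.04);q=P[m]
print(len(q),q.mean(0),np.ptp(q,axis=0),np.median(q[:,2]))
A=np.c_[q[:,:2],np.ones(len(q))]; k=abs(q[:,2]-np.median(q[:,2]))<.004; print("slope",np.linalg.lstsq(A[k],q[k,2],rcond=None)[0][:2])
cv2.imwrite("pics/c2.png",np.hstack([cv2.resize(im,(400,300)),cv2.resize(b,(400,300))]))
E
```

```text
10.35 [ 0.58474416 -0.26742727  0.20353174] 0.0
2308 [ 0.58230118 -0.26565457  0.10772172] [0.03828542 0.03840355 0.00998667] 0.10787431345760735
slope [ 0.00793312 -0.00093431]
```

View pics/c2.png

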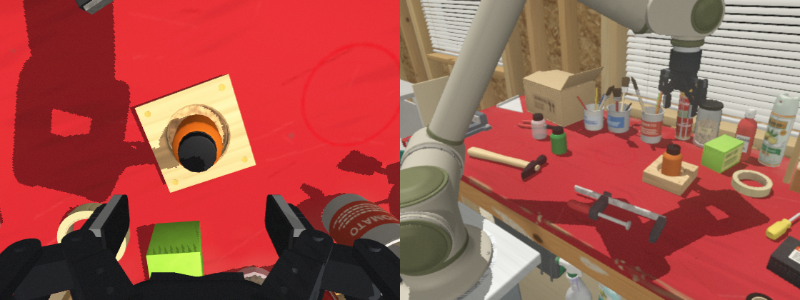

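The pictures show the jar upright in the recess (wrist crop (195,150)): cap top at 0.108 m, level, and centred within about 2 mm. The green and clear jars haven't moved and the gripper is clear. Handing in.

```bash
python3 -c "
from rig import env
print(env.close_job())"
```

```text
the job is handed in; nothing more can be done
None
```

The amber jar stands upright and released in the holder's recess, about 2 mm off centre by the last camera check; the green and clear jars were not touched, and the job is handed in (no verdict was returned).

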